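# Open the nib mill's gap and fit its grinding rotor

## Task

Get the nib mill ready for coarse nibs: turn the round gap handwheel on its right-hand column anticlockwise until its pointer stands at the long line on the dial, and fit the loose grinding rotor, splines in mesh, fully home on the spindle in the open chamber, leaving the other things on the counter where they are. A spring pin in the spindle pushes the rotor back up, so finish while still holding it firmly down in its seat, so that I can tighten the lock screw; do not let go.

Things in the scene. Friction and masses are not known exactly. Their poses are not given: they have to be found in the camera images.
- mill: White mill fixed on the counter, 140 x 290 mm, deck 85 mm high; origin: centre of its underside; x from its front (drawer) to its back, y to the left along it. On the deck: at y = +65 mm the chamber, an open steel ring (inside 100 mm, outside 116 mm, rim 116 mm above the counter) round the spindle; at y = -78 mm a column with dial (96 mm across, top at 116 mm) and gap handwheel.
- wheel_top (a point): Centre of the top of the black gap handwheel, on its vertical axis, 156 mm above the counter. A disc 62 mm across, 20 mm high (136 to 156 mm above the counter), gripped across its rim from above; the dial is 20 mm below its underside. The point turns with the wheel; the aluminium pointer rib on top points 20 degrees round (anticlockwise) from the point's x axis.
- gap_wheel (a joint): Handwheel angle, rad: 0 at its fine stop, growing anticlockwise seen from above, other stop 3.4. Short dial lines are 0.4 apart; the pointer is at the long line at 2.8. Friction about 0.15 N m; stays where it is left. Each rad lowers the toothed stator ring round the spindle by 4 mm; below about 2.1 that ring keeps the rotor from going home.
- long_line (a point): The long black line on the dial, a point 45 mm from the wheel's axis, on the dial's top 116 mm above the counter.
- spindle_nose (a point): Point on the vertical spindle axis at its shoulder, 97 mm above the counter, where the home rotor's underside lands. Splined nose, 19 mm high: core 17 mm across, chamfered; four teeth 5 mm wide with rounded tops, 30 mm over a pair, along this point's +x, -x, +y, -y. Gearing resists turning with 0.4 N m. A brass spring pin 8 mm across stands 8 mm above the nose.
- nose_pin (a joint): How far the brass spring pin is pushed down, in m: 0 when free, about 0.007 with the rotor home (pin travel 0.010). It pushes up with 6 N at 0 and 10 N with the rotor home.
- rotor: Loose steel rotor, 84 mm across, 55 mm high, about 0.3 kg, upright on the counter; origin: centre of its underside, z up. Toothed disc 84 mm across at 6 to 12 mm height, cone up to 24 mm, on top a flat wing to grip. Blind bore from below, 20 mm deep, 20 mm across, four slots 8 mm wide, 32 mm over a pair, along +x, -x, +y, -y: fits the spindle in any of four positions.
- rotor_wing (a point): Grip point of the rotor's feed wing, on the rotor's axis 46 mm above its underside; axes as the rotor's. The wing is an upright plate from 24 to 55 mm height, 42 mm long along x, 12 mm thick along y. Rotor not meshed: it rests on the teeth 19 mm above home; meshed: it slides freely 12 mm, then meets the spring pin for the last 7 mm.
- bowl_cacao: Small oval glazed bowl heaped with cacao, 63 x 85 x 43 mm, origin at the centre of its underside; bystander.
- hopper: The mill's steel hopper, a funnel 124 mm across and 105 mm high standing upside down, origin at the centre of its lower rim; bystander.
- scoop: Steel scoop with wooden handle lying flat, 42 x 138 x 21 mm, origin at the centre of its underside; bystander.

How it is judged (in metres and radians):
On the way, in this order (a step that is already met when the one before it is completed fails the run):
1. the gap wheel's pointer stands at the long line (value of joint gap_wheel between 2.65 and 2.95 rad), for 0.2 s.
2. the rotor is fully home on the spindle, against the spring pin (z of rotor in the frame of spindle_nose below 0.0015 m and horizontal distance between rotor and spindle_nose below 0.0025 m and value of joint nose_pin above 0.0055 m), for 0.2 s.
At the end, for the whole second after the job is handed in: Gap wheel at 2.8 within 0.15 rad; rotor within 1.5 mm of the spindle's shoulder, centred within 2.5 mm, upright within 0.06 rad, slots along the teeth within 0.2 rad, still; spring pin pushed in over 5.5 mm; the fingers on the rotor with over 4 N (all of step 1 and all of step 2 and angle between rotor's own z axis and vertical below 0.06 rad and (angle between the x axis of rotor and the x axis of spindle_nose, either way round below 0.2 rad or angle between the x axis of rotor and the y axis of spindle_nose, either way round below 0.2 rad) and contact force between the fingers and rotor above 4 N and linear speed of rotor below 0.01 m/s); the arm keeps its last pose, push and grip.
It fails at once if another thing on the counter is moved by more than 3 cm (distance of any of bowl_cacao, hopper, scoop from where it was at the start of the episode above 0.03 m).
It also fails if it takes over 58 s, if anything falls off the work surface, if the arm or the gripper's body presses on something with over 40 N, if the wrist force passes 120 N, or if a joint passes its speed limit or range.

## Robot

A 6-joint arm with a two-finger parallel gripper is mounted at the origin on a cart in front of the work surface, level with it; the furniture and walls round the work are solid. World frame = base frame: x ahead of the robot, y to its left, z up, the work surface at z = 0. Lengths are in mm, angles in rad, forces in N, time in s.
With the tool pointing down it reaches from about 400 to 925 mm from the base axis. Payload 3.4 kg.
Tool frame: the origin (TCP) lies at the very end of the fingers, on their centre line; the grasp point (between the pads) lies 19 mm behind it; y points along the fingers, x is the direction in which the jaws open and shut, and the axes are right-handed (so a half turn about y gives the same grasp; the last joint's range is limited). The gripper opens to 85 mm and grips with 20 to 120 N. Pads are 22 mm wide; open, the fingers measure 114 mm over their backs; the gripper's body (76 mm by 85 mm) begins 54 mm behind the grasp point. The pads swing forward as they close: fully open they stand 13 mm farther back than shut.
Start: joints at [1.095, 0.307, 1.506, -0, 1.328, -0.073], TCP at [225.421, 528.977, 231.305] pointing down, gripper open.
Joint ranges: [-3.12, 3.12], [-1.05, 2.28], [0.14, 2.33], [-1.42, 4.57], [0.1, 2.73], [-2.68, 2.68]. Speed limits (rad/s): [2.57, 2.57, 3.14, 3.14, 3.14, 3.14].

## Interface

Orientations are given as a unit quaternion [x, y, z, w].
In Python, from plant import bot gives the robot as it stands.
- The arm moves only by the shell command python3 -m inch 'ROWS'. ROWS is a JSON object of lists of equal length, an entry for each row: "dr": the turn, a rotation vector about the world's x, y, z in degrees, a list of three; "delta_pos": the shift along the world's x, y, z in m, a list of three; "fingers": the closure in counts, from 0 (fully open) to 255 (shut). A call has 1 to 12 rows; each row is the pose to reach, as a shift and turn from the pose commanded when the call began; what a row does not reach only later rows make up. A row lasts 1/8 s, in which the tool goes at most 62.5 mm and 10.7 degrees, less where a joint would pass 70% of its speed; a pose out of reach is approached as far as the arm can. A call with a gripper value outside its range is refused whole. The fingers move at their own pace and stop on an object; the grip force is fixed at half the most. Time passes only in rows, so rows that repeat a pose let the fingers close. It gives the time, the measured TCP pose, the force and the opening at its end, in the units of the state.
- bot.read_state(): the state, without advancing time (a new reading comes with each control period).
- bot.capture(name): name is "scene" or "top"; returns the picture (420x560x3 uint8, red, green, blue); there is no depth.
- bot.camera_model(name): a dict with "camera_matrix" (3x3 intrinsics, pixels), "dist" ([k1, k2, p1, p2, k3] as OpenCV has them; the pictures are not rectified), "R" (3x3) and "t" (3): a world point X has camera coordinates R X + t. Camera axes: x right, y down, z forward; pixel columns grow to the right and rows downward; lengths in mm; the calibration is good to about 2 mm. A picture is of the moment at which its call begins. camera_model takes no time and is no camera call.
- bot.hand_in(): hands the job in, once; it reports no verdict.
Trained networks look in the newest picture that a camera, given by its name, has taken for a name from the list of things; names that differ only in an ending like _2 or _b are one class to them, and where a whole thing is asked for, a point or a joint stands for the part that bears it (a point fixed in the world has none). Each returns a list of dicts, best first, with "score" (0 to 1); they miss things now and then, are a little off and sometimes report something else, mostly with a low value. They report only what shows in the picture. A call takes as long as a camera call.
- bot.masks_of(label, camera): "mask" (420x560 bool, what is visible of it).
- bot.pinpoint(label, camera): "point" ([x, y, z] in mm, in world coordinates, good to about 4 mm: a listed point, or the origin of a listed thing).
The state is a dict: "clock": time; "joints": joint angles; "dq": joint speeds; "joint_efforts": joint torques, N m; "tcp_pos": TCP position; "tcp_rot": TCP orientation; "ft_force": force on the tool from outside, world axes, zero at the start; "ft_torque": the same for the moment, N m; "opening": finger opening in mm.
Only numpy, scipy, OpenCV 4.12 (cv2) and the standard library are available. Lean on these libraries where they do the work, as an engineer would, in place of code of your own. Each camera call takes 0.05 s, during which the arm holds its last target. There are 200 camera calls.

## Working session

There is one attempt and no reset: what is moved stays moved. The work goes in short steps, Python scripts to look and compute and a shell command to move; the robot and the scene stay as the last step left them, time stands still between calls to the robot, and variables do not carry over. Pictures are saved under pics/ and viewed, about 8 in all and at most 12, crops included, and the job is handed in when it is done.

```bash
ls; mkdir -p pics
python3 - <<'E'
from plant import bot
import cv2,numpy as np
s=bot.read_state();print({k:np.round(v,3).tolist() for k,v in s.items()})
for c in("scene","top"):
    im=bot.capture(c);cv2.imwrite(f"pics/{c}0.png",im[:,:,::-1])
    m=bot.camera_model(c);print(c,np.round(m['camera_matrix'],1).tolist(),np.round(m['dist'],3),np.round(m['R'],3).tolist(),np.round(m['t'],1))
    for l in("mill","wheel_top","long_line","spindle_nose","rotor","rotor_wing","bowl_cacao","hopper","scoop"):
        print(c,l,[(np.round(d['point'],1).tolist(),round(d['score'],2)) for d in bot.pinpoint(l,c)[:2]])
print(bot.read_state()['clock'])
E
```

```text
pics
{'clock': 0.0, 'joints': [1.094, 0.308, 1.508, -0.0, 1.328, -0.074], 'dq': [0.001, -0.001, 0.0, 0.001, -0.001, 0.0], 'joint_efforts': [-0.003, -45.756, -25.19, -0.0, 0.013, -0.0], 'tcp_pos': [225.108, 528.329, 230.364], 'tcp_rot': [0.59, 0.389, -0.391, -0.59], 'ft_force': [-0.403, 0.111, -0.144], 'ft_torque': [-0.039, -0.027, -0.016], 'opening': 85.326}
scene [[479.3, 0.0, 280.1], [0.0, 479.3, 211.4], [0.0, 0.0, 1.0]] [-0.154  0.     0.     0.     0.   ] [[0.638, -0.77, 0.021], [-0.438, -0.384, -0.813], [0.634, 0.509, -0.582]] [-446.1  354.4  816.3]
scene mill [([469.7, -284.0, 43.4], 0.71), ([548.4, 106.1, 0.3], 0.62)]
scene wheel_top [([554.6, 32.1, 151.5], 0.62)]
scene long_line [([511.6, 25.4, 115.5], 0.9)]
scene spindle_nose [([545.1, 174.2, 101.5], 0.56)]
scene rotor [([470.7, -283.6, 3.1], 0.75), ([754.8, 81.0, -0.6], 0.62)]
scene rotor_wing [([471.3, -284.8, 45.6], 0.82), ([510.7, 27.5, 114.5], 0.68)]
scene bowl_cacao [([635.1, -255.6, -1.1], 0.65)]
scene hopper [([753.7, 78.9, -2.6], 0.78)]
scene scoop [([726.4, -111.7, -2.2], 0.94)]
top [[518.4, 0.0, 281.5], [0.0, 518.4, 209.0], [0.0, 0.0, 1.0]] [-0.05  0.    0.    0.    0.  ] [[0.022, -1.0, 0.001], [-0.988, -0.022, -0.152], [0.152, 0.002, -0.988]] [ -78.8  609.7 1050.6]
top mill [([548.1, 110.6, -0.2], 0.77), ([729.3, -117.7, -2.1], 0.53)]
top wheel_top [([553.8, 34.4, 159.0], 0.87)]
top long_line [([505.6, 29.5, 115.2], 0.78)]
top spindle_nose [([549.2, 172.6, 97.6], 0.71), ([548.2, 110.0, -1.3], 0.58)]
top rotor [([472.1, -283.4, -0.8], 0.9)]
top rotor_wing [([474.2, -283.8, 50.2], 0.77)]
top bowl_cacao [([472.2, -283.3, -0.0], 0.18)]
top hopper [([756.2, 79.2, 0.4], 0.93)]
top scoop [([724.0, -117.3, -0.9], 0.61)]
1.0
```

Run:
```python
import cv2,numpy as np
from plant import bot
im=cv2.imread("pics/top0.png");m=bot.camera_model("top")
def pj(P): return cv2.projectPoints(np.float64([P]),cv2.Rodrigues(m['R'])[0],m['t'],m['camera_matrix'],m['dist'])[0].ravel()
a=pj([554,33,136]);b=pj([548,173,100]);c=pj([472,-283,40]);print(a,b,c)
def crop(p,r=38): x,y=map(int,p);return cv2.resize(im[y-r:y+r,x-r:x+r],(400,400),interpolation=cv2.INTER_CUBIC)
cv2.imwrite("pics/c0.png",np.hstack([crop(a),crop(c)]));print([(int(p[0]-38),int(p[1]-38)) for p in(a,b,c)])
cv2.imwrite("pics/c1.png",crop(b))
```

```text
[230.00398108 230.23410758] [161.87111185 233.61877233] [384.01232604 277.58224094]
[(192, 192), (123, 195), (346, 239)]
```

View pics/top0.png

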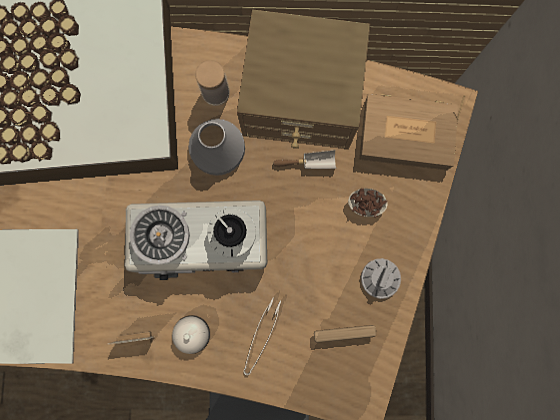

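View pics/c0.png

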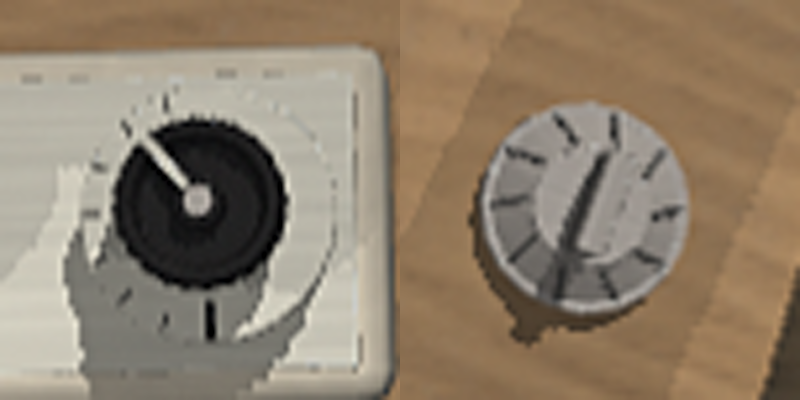

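View pics/c1.png

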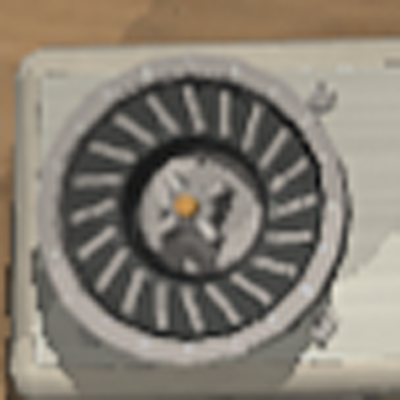

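```bash
cat > h.py <<'E'
import cv2,numpy as np
from plant import bot
from scipy.spatial.transform import Rotation as Ro
def ray(cam,u,v,z):
    m=bot.camera_model(cam);R=np.array(m['R']);t=np.array(m['t'])
    p=cv2.undistortPoints(np.float64([[[u,v]]]),np.array(m['camera_matrix']),np.array(m['dist']))[0,0]
    d=R.T@[p[0],p[1],1];c=-R.T@t
    return (c+d*(z-c[2])/d[2])
def pj(cam,P):
    m=bot.camera_model(cam)
    return cv2.projectPoints(np.float64(P).reshape(-1,3),cv2.Rodrigues(np.array(m['R']))[0],np.array(m['t']),np.array(m['camera_matrix']),np.array(m['dist']))[0][:,0]
def crop(im,p,r,s=400):
    x,y=int(p[0]),int(p[1]);return cv2.resize(im[y-r:y+r,x-r:x+r],(s,s),interpolation=cv2.INTER_CUBIC)
def yaw():
    R=Ro.from_quat(bot.read_state()['tcp_rot']).as_matrix();return R.round(3).tolist()
E
python3 - <<'E'
from h import *
k=76/400
f=lambda x,y,z,o:ray("top",o[0]+x*k,o[1]+y*k,z)
o=(192,192);w=f(198,200,156,o);print('wheel',w)
tip=f(148,138,157,o);print('ptr',np.degrees(np.arctan2(*(tip-w)[1::-1])))
for x,y in[(165,100),(127,128),(97,167),(90,212),(100,255),(125,297),(165,320),(210,320)]:
    q=f(x,y,116,o);print(np.round(q),np.linalg.norm((q-w)[:2]).round(1),np.degrees(np.arctan2(*(q-w)[1::-1])).round(1))
o=(123,195);print('ringc',f(193,208,116,o),'pin',f(185,205,124,o))
print(yaw())
ims=[cv2.imread(f"pics/{c}0.png") for c in("top","scene")]
a=[crop(ims[0],pj("top",[547,173,116])[0],14),crop(ims[0],pj("top",[472,-283,50])[0],22)]
b=[crop(ims[1],pj("scene",[547,173,110])[0],20),crop(ims[1],pj("scene",[472,-283,40])[0],40)]
for c in("top","scene"):print(c,pj(c,[547,173,116] if c=="top" else [547,173,110]),pj(c,[472,-283,50 if c=="top" else 40]))
cv2.imwrite("pics/c2.png",cv2.resize(np.vstack([np.hstack(a),np.hstack(b)]),(600,600)))
E
```

```text
wheel [552.23708479  31.72042197 156.        ]
ptr 40.539392236178074
[594.  50. 116.] 45.6 23.1
[583.  64. 116.] 44.4 45.7
[568.  74. 116.] 45.4 69.4
[551.  76. 116.] 44.4 91.3
[535.  72. 116.] 43.4 113.1
[520.  62. 116.] 44.2 137.4
[512.  46. 116.] 43.3 160.1
[512.  30. 116.] 40.4 -177.1
ringc [544.51638901 173.52531741 116.        ] pin [544.7804584  174.67616296 124.        ]
[[0.392, 0.0, -0.92], [0.92, -0.0, 0.392], [-0.0, -1.0, -0.0]]
top [[160.00577014 233.27248639]] [[384.95973907 277.48069277]]
scene [[188.58927576 195.01166816]] [[317.04831108 323.6497873 ]]
```

View pics/c2.png

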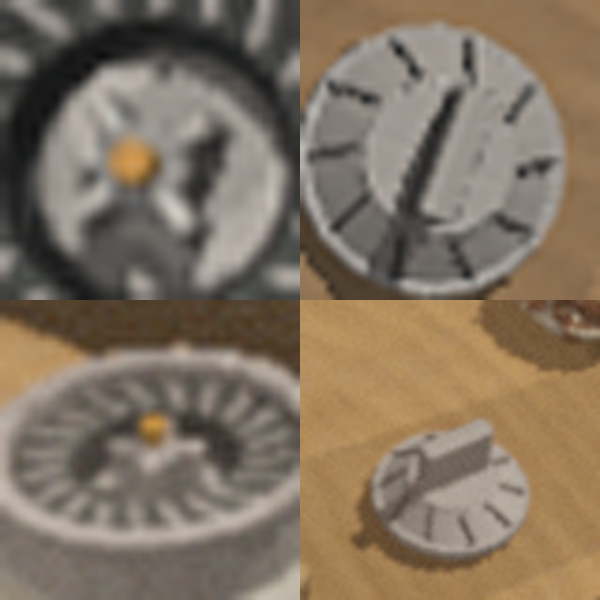

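```bash
python3 -m inch '{"dr":[[0,0,-60],[0,0,-60],[0,0,-60],[0,0,-60],[0,0,-60],[0,0,-137],[0,0,-137],[0,0,-137],[0,0,-137],[0,0,-137],[0,0,-137],[0,0,-137]],"delta_pos":[[0.328,-0.4965,0],[0.328,-0.4965,0],[0.328,-0.4965,0],[0.328,-0.4965,0],[0.328,-0.4965,0],[0.328,-0.4965,0],[0.328,-0.4965,0],[0.328,-0.4965,0],[0.328,-0.4965,0],[0.328,-0.4965,0],[0.328,-0.4965,0],[0.328,-0.4965,0]],"fingers":[0,0,0,0,0,0,0,0,0,0,0,0]}'; python3 -c "
from h import *
print(yaw(),bot.read_state()['joints'])"
```

```text
clock: 2.5
tcp_pos: [553.8, 31.6, 231.1]
tcp_rot: [0.605, -0.367, 0.366, -0.605]
ft_force: [-0.7, -0.0, 0.4]
opening: 85.5
[[0.463, -0.0, 0.887], [-0.887, 0.0, 0.463], [-0.0, -1.0, -0.0]] [-1.92036404e-02  2.78841069e-01  1.54872247e+00  9.07277568e-05
  1.31432957e+00  1.07060767e+00]
```

```bash
python3 -m inch '{"dr":[[0,0,0],[0,0,0],[0,0,0],[0,0,0],[0,0,0],[0,0,0],[0,0,0],[0,0,0]],"delta_pos":[[0,0.001,-0.06],[0,0.001,-0.09],[0,0.001,-0.107],[0,0.001,-0.107],[0,0.001,-0.107],[0,0.001,-0.107],[0,0.001,-0.107],[0,0.001,-0.107]],"fingers":[0,0,0,0,255,255,255,255]}'; python3 -c "
from h import *
print(yaw(),bot.read_state()['ft_torque'])"
```

```text
clock: 3.5
tcp_pos: [555.2, 32.3, 126.2]
tcp_rot: [-0.606, 0.362, -0.366, 0.606]
ft_force: [-0.1, -4.2, 6.2]
opening: 60.2
[[0.47, 0.004, 0.883], [-0.883, -0.002, 0.47], [0.004, -1.0, 0.003]] [-0.90382005 -0.10550378  0.18069653]
```

```bash
python3 -m inch '{"dr":[[0,0,8],[0,0,17],[0,0,26],[0,0,35],[0,0,44],[0,0,53],[0,0,62],[0,0,71],[0,0,80],[0,0,89],[0,0,98],[0,0,98]],"delta_pos":[[0,0,0],[0,0,0],[0,0,0],[0,0,0],[0,0,0],[0,0,0],[0,0,0],[0,0,0],[0,0,0],[0,0,0],[0,0,0],[0,0,0]],"fingers":[255,255,255,255,255,255,255,255,255,255,255,255]}'; python3 -c "
from h import *
print(yaw(),bot.read_state()['ft_torque'])"
```

```text
clock: 5.0
tcp_pos: [552.3, 33.0, 126.2]
tcp_rot: [0.672, 0.219, -0.219, -0.672]
ft_force: [-6.1, -3.6, 11.8]
opening: 60.6
[[0.808, -0.001, -0.589], [0.589, -0.001, 0.808], [-0.001, -1.0, -0.0]] [-0.26702436  0.57321843  0.14488757]
```

```bash
python3 -m inch '{"dr":[[0,0,9],[0,0,18],[0,0,27],[0,0,36],[0,0,44.5],[0,0,44.5],[0,0,44.5],[0,0,44.5],[0,0,44.5],[0,0,44.5],[0,0,44.5]],"delta_pos":[[0,0,0],[0,0,0],[0,0,0],[0,0,0],[0,0,0],[0,0,0],[0,0,0],[0,0,0],[0,0,0],[0,0,0.06],[0,0,0.11]],"fingers":[255,255,255,255,255,255,255,0,0,0,0]}'
python3 - <<'E'
from h import *
print(yaw(),bot.read_state()['ft_force'])
im=bot.capture("scene")[:,:,::-1];p=pj("scene",[553,32,136])[0];print(p)
cv2.imwrite("pics/w1.png",crop(im,p,45,600))
E
```

```text
clock: 6.38
tcp_pos: [553.6, 34.1, 235.4]
tcp_rot: [-0.539, -0.457, 0.457, 0.54]
ft_force: [1.8, -0.3, -0.2]
opening: 85.3
[[0.165, -0.001, -0.986], [0.986, 0.001, 0.165], [0.001, -1.0, 0.001]] [ 1.77332529 -0.25834613 -0.17434221]
[230.22199059 206.8921744 ]
```

View pics/w1.png

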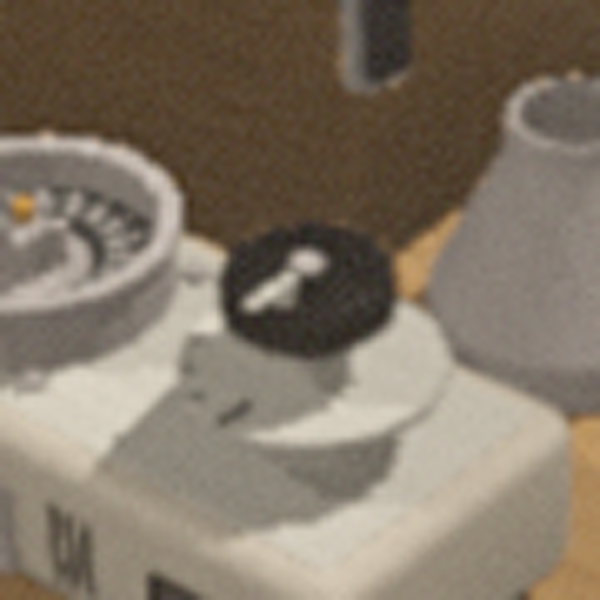

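```bash
python3 -m inch '{"dr":[[0,0,0],[0,0,-5],[0,0,-10.5],[0,0,-10.5],[0,0,-10.5],[0,0,-10.5],[0,0,-10.5]],"delta_pos":[[-0.081,-0.318,0],[-0.081,-0.318,0],[-0.081,-0.318,0],[-0.081,-0.318,0],[-0.081,-0.318,0],[-0.081,-0.318,0],[-0.081,-0.318,0]],"fingers":[0,0,0,0,0,0,0]}'
python3 - <<'E'
from h import *
print(yaw())
w=ray("scene",185+312*.15,161+262*.15,157);t=ray("scene",185+245*.15,161+303*.15,157);L=ray("scene",185+235*.15,161+412*.15,116)
print(w,np.degrees(np.arctan2(*(t-w)[1::-1])),L,np.degrees(np.arctan2(*(L-w)[1::-1])))
im=bot.capture("top")[:,:,::-1]
print([bot.pinpoint(l,"top")[0]['point'] for l in("spindle_nose","wheel_top","long_line")])
cv2.imwrite("pics/t1.png",np.hstack([crop(im,(230,230),26),crop(im,(160,233),20)]))
E
```

```text
clock: 7.3
tcp_pos: [472.4, -284.8, 233.9]
tcp_rot: [-0.579, -0.405, 0.405, 0.58]
ft_force: [0.2, 1.6, 0.4]
opening: 85.2
[[0.344, -0.0, -0.939], [0.939, 0.001, 0.344], [0.001, -1.0, 0.0]]
[553.20046535  26.00777965 157.        ] -179.66122492948853 [512.89193253  25.47981558 116.        ] -179.24957865448087
[[549.5, 171.9, 98.1], [552.7, 31.1, 155.2], [508.5, 29.8, 115.8]]
```

View pics/t1.png

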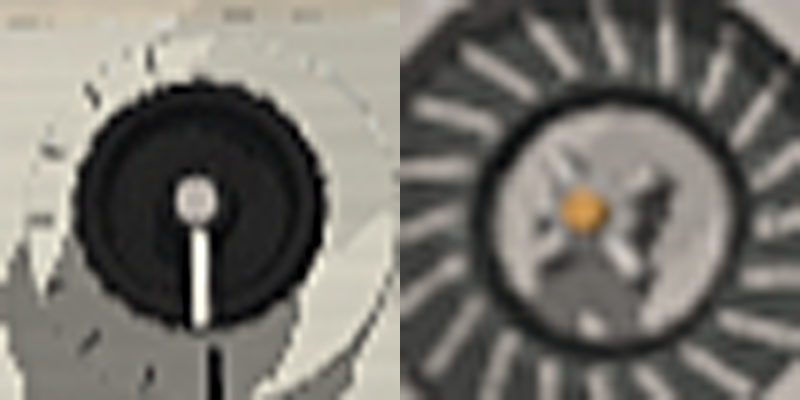

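```bash
python3 -m inch '{"dr":[[0,0,0],[0,0,0],[0,0,0],[0,0,0],[0,0,0],[0,0,0],[0,0,0],[0,0,0],[0,0,0],[0,0,0],[0,0,0],[0,0,0]],"delta_pos":[[0,0.001,-0.06],[0,0.001,-0.12],[0,0.001,-0.17],[0,0.001,-0.195],[0,0.001,-0.205],[0,0.001,-0.205],[0,0.001,-0.205],[0,0.001,-0.205],[0,0.001,-0.205],[0,0.001,-0.205],[0,0.001,-0.205],[0,0.001,-0.205]],"fingers":[0,0,0,0,0,255,255,255,255,255,255,255]}'; python3 -c "
from h import *
print(yaw(),bot.read_state()['ft_torque'])"
```

```text
clock: 9.0
tcp_pos: [472.9, -283.9, 30.2]
tcp_rot: [0.58, 0.406, -0.405, -0.579]
ft_force: [-0.3, 1.3, 7.3]
opening: 10.7
[[0.342, 0.001, -0.94], [0.94, -0.001, 0.342], [-0.0, -1.0, -0.002]] [0.00833098 0.09623907 0.04442419]
```

```bash
python3 -m inch '{"dr":[[0,0,0],[0,0,0],[0,0,0],[0,0,0],[0,0,-8],[0,0,-17],[0,0,-26],[0,0,-34],[0,0,-34],[0,0,-34],[0,0,-34],[0,0,-34]],"delta_pos":[[0,0,0.03],[0,0,0.08],[0,0,0.14],[0,0,0.19],[0.02,0.05,0.19],[0.03,0.11,0.19],[0.042,0.17,0.19],[0.052,0.23,0.19],[0.06,0.29,0.19],[0.067,0.35,0.19],[0.071,0.41,0.19],[0.073,0.4575,0.19]],"fingers":[255,255,255,255,255,255,255,255,255,255,255,255]}'
python3 - <<'E'
from h import *
bot.capture("scene")
s=bot.read_state();print(yaw(),s['tcp_pos'],s['opening'],s['ft_force'])
im=bot.capture("scene")[:,:,::-1]
t=s['tcp_pos'];p=pj("scene",[t[0],t[1],t[2]-15])[0];print(p)
print([(np.round(d['point'],1),d['score']) for l in("rotor","rotor_wing") for d in bot.pinpoint(l,"scene")[:2]])
ms=bot.masks_of("rotor","scene")[:1]
bot.capture("top");print([(np.round(d['point'],1),d['score']) for l in("rotor","rotor_wing") for d in bot.pinpoint(l,"top")[:2]])
cv2.imwrite("pics/g1.png",crop(im,p,50,600))
E
```

```text
clock: 10.5
tcp_pos: [544.7, 176.2, 218.5]
tcp_rot: [-0.672, -0.218, 0.219, 0.672]
ft_force: [1.2, -0.6, -2.9]
opening: 10.8
[[0.807, -0.001, -0.59], [0.59, 0.006, 0.807], [0.003, -1.0, 0.006]] [544.92592989 182.20258634 218.54489285] 11.00173727965286 [ 1.06632439  3.71314603 -1.64040389]
[181.99512419 161.39691272]
[(array([541.3, 181.1, 192. ]), 0.68), (array([545. , 181.5, 234.3]), 0.88)]
[(array([545.6, 171.3, 186.1]), 0.59), (array([543.8, 172.7, 236.4]), 0.84)]
```

View pics/g1.png

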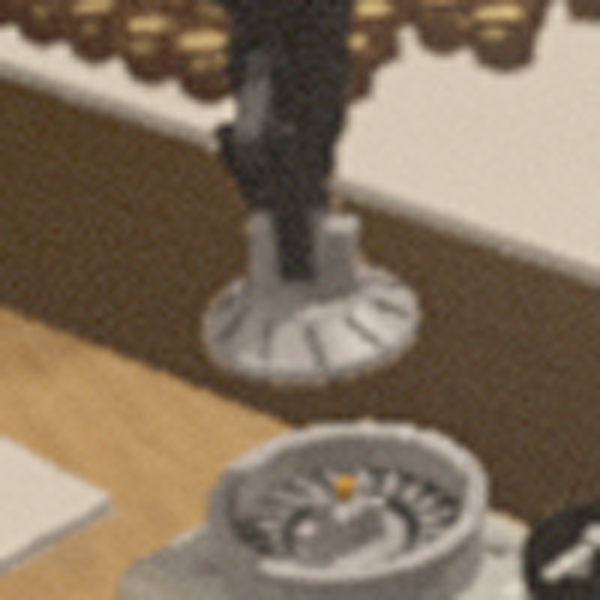

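```bash
python3 -m inch '{"dr":[[0,0,0],[0,0,0],[0,0,0],[0,0,0],[0,0,0]],"delta_pos":[[0,0,-0.03],[0,0,-0.03],[0,0,-0.03],[0,0,-0.03],[0,0,-0.03]],"fingers":[255,255,255,255,255]}'
python3 - <<'E'
from h import *
im=bot.capture("scene")[:,:,::-1];s=bot.read_state();t=s['tcp_pos'];print(yaw()[0],t)
m=bot.masks_of("rotor","scene")
for d in m[:2]:
    M=d['mask'];ys,xs=np.where(M);print(d['score'],M.sum(),xs.min(),xs.max(),ys.min(),ys.max())
a=np.linspace(0,6.28,100)
for zz in(6,12):
    c=pj("scene",np.c_[t[0]+42*np.cos(a),t[1]+42*np.sin(a),np.full(100,t[2]-29+zz)]);print(zz,c.min(0),c.max(0))
# px per mm
print(pj("scene",[t[0],t[1],t[2]-20])-pj("scene",[t[0]-6.4,t[1]+7.7,t[2]-20]))
# brass pin centroid
def pin(im,cam):
    h=cv2.cvtColor(im,cv2.COLOR_BGR2HSV);p=pj(cam,[546,174,122])[0]
    k=cv2.inRange(h,(8,120,90),(28,255,255));q=np.zeros_like(k);x,y=p.astype(int);q[y-9:y+10,x-9:x+10]=k[y-9:y+10,x-9:x+10]
    ys,xs=np.where(q);print(cam,len(xs),xs.mean(),ys.mean(),ray(cam,xs.mean(),ys.mean(),121.5))
pin(cv2.imread("pics/scene0.png"),"scene");pin(cv2.imread("pics/top0.png"),"top")
cv2.imwrite("pics/g2.png",im)
E
```

```text
clock: 11.52
tcp_pos: [546.0, 174.0, 190.2]
tcp_rot: [0.673, 0.219, -0.218, -0.672]
ft_force: [0.7, 0.1, -1.9]
opening: 10.9
[0.809, 0.001, -0.588] [545.85830589 174.07991133 190.05129448]
0.76 611 169 203 158 185
6 [168.47183542 166.697087  ] [203.23199321 184.75639301]
12 [168.19867022 164.61275637] [203.06047273 182.59598063]
[[4.09300469 0.04949875]]
scene 14 186.21428571428572 190.0 [547.23649024 180.64377624 121.5       ]
top 10 158.2 234.0 [544.93217286 175.17355398 121.5       ]
```

Run:
```python
from h import *
print(ray("scene",187.9,191.7,121.5),pj("scene",[546,174,121.5]),pj("top",[546,174,121.5]))
im=cv2.imread("pics/g2.png");a=im[150:215,155:220]
i0=cv2.imread("pics/top0.png")[220:248,146:174]
cv2.imwrite("pics/z.png",np.hstack([cv2.resize(a,(400,400),interpolation=cv2.INTER_CUBIC),cv2.resize(i0,(400,400),interpolation=cv2.INTER_LANCZOS4)]))
# ring rim circle: project onto mill white->check ring centre by masks of wheel-lifted stator not needed
```

```text
[544.88036046 171.63794144 121.5       ] [[187.60855995 191.16880502]] [[158.82550593 233.47203895]]
```

View pics/z.png

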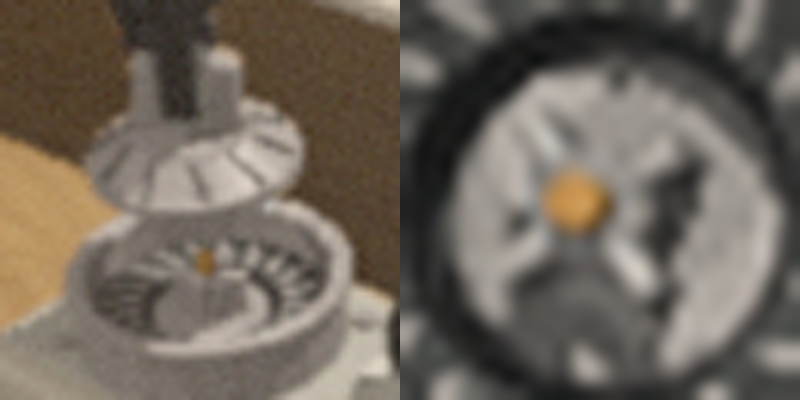

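```bash
python3 -m inch '{"dr":[[0,0,0],[0,0,0],[0,0,0],[0,0,0],[0,0,0],[0,0,0],[0,0,0],[0,0,0],[0,0,0]],"delta_pos":[[-0.001,0,-0.01],[-0.001,0,-0.02],[-0.001,0,-0.03],[-0.001,0,-0.038],[-0.001,0,-0.041],[-0.001,0,-0.044],[-0.001,0,-0.047],[-0.001,0,-0.047],[-0.001,0,-0.047]],"fingers":[255,255,255,255,255,255,255,255,255]}'; python3 -c "
from h import *
print(yaw(),bot.read_state()['ft_torque'])"
```

```text
clock: 12.75
tcp_pos: [544.9, 173.9, 142.5]
tcp_rot: [0.673, 0.219, -0.218, -0.672]
ft_force: [1.9, -0.7, -2.7]
opening: 11.1
[[0.809, 0.001, -0.588], [0.588, -0.0, 0.809], [0.001, -1.0, -0.001]] [-0.23900382 -0.31869269 -0.01342712]
```

```bash
python3 -m inch '{"dr":[[0,0,0],[0,0,0],[0,0,0],[0,0,0],[0,0,0]],"delta_pos":[[0,0,-0.002],[0,0,-0.004],[0,0,-0.006],[0,0,-0.006],[0,0,-0.006]],"fingers":[255,255,255,255,255]}'; python3 -c "
from h import *
print(yaw(),bot.read_state()['ft_torque'])"
```

```text
clock: 13.38
tcp_pos: [545.0, 173.9, 136.3]
tcp_rot: [0.673, 0.219, -0.218, -0.672]
ft_force: [2.6, -1.1, -3.0]
opening: 10.8
[[0.809, 0.001, -0.588], [0.588, -0.0, 0.809], [0.001, -1.0, -0.001]] [-0.24303165 -0.70657358  0.03440626]
```

```bash
python3 -m inch '{"dr":[[0,0,0],[0,0,0],[0,0,0],[0,0,0],[0,0,0],[0,0,0]],"delta_pos":[[0,0,-0.003],[0,0,-0.006],[0,0,-0.008],[0,0,-0.009],[0,0,-0.009],[0,0,-0.009]],"fingers":[255,255,255,255,255,255]}'; python3 -c "
from h import *
print(yaw(),bot.read_state()['ft_torque'])"
```

```text
clock: 14.12
tcp_pos: [545.1, 174.0, 128.7]
tcp_rot: [0.673, 0.219, -0.218, -0.672]
ft_force: [1.4, -1.9, 6.7]
opening: 11.0
[[0.809, 0.002, -0.588], [0.588, 0.0, 0.809], [0.002, -1.0, -0.001]] [-0.42601986 -0.32825886 -0.03929301]
```

```bash
python3 -m inch '{"dr":[[0,0,0],[0,0,0],[0,0,0],[0,0,0],[0,0,0]],"delta_pos":[[0,0,-0.001],[0,0,-0.002],[0,0,-0.003],[0,0,-0.003],[0,0,-0.003]],"fingers":[255,255,255,255,255]}'; python3 -c "
from h import *
print(yaw(),bot.read_state()['ft_torque'])"
```

```text
clock: 14.75
tcp_pos: [545.3, 174.0, 127.2]
tcp_rot: [0.673, 0.22, -0.217, -0.672]
ft_force: [-0.9, -3.0, 15.6]
opening: 10.8
[[0.809, 0.003, -0.588], [0.588, 0.0, 0.809], [0.003, -1.0, -0.002]] [-0.57218738  0.26353473 -0.02434024]
```

```bash
python3 -m inch '{"dr":[[0,0,0],[0,0,0],[0,0,0],[0,0,0],[0,0,0]],"delta_pos":[[0,0,-0.001],[0,0,-0.002],[0,0,-0.002],[0,0,-0.002],[0,0,-0.002]],"fingers":[255,255,255,255,255]}'
python3 - <<'E'
from h import *
print(yaw(),bot.read_state()['ft_torque'])
im=bot.capture("scene");t=bot.read_state()['tcp_pos'];print(t,bot.read_state()['ft_force'])
print([(np.round(d['point'],1),d['score']) for l in("rotor","rotor_wing") for d in bot.pinpoint(l,"scene")[:1]])
cv2.imwrite("pics/s1.png",crop(im[:,:,::-1],(205,195),50,600))
E
```

```text
clock: 15.38
tcp_pos: [545.4, 174.0, 127.1]
tcp_rot: [0.673, 0.22, -0.217, -0.672]
ft_force: [-4.8, -4.0, 28.2]
opening: 10.8
[[0.809, 0.004, -0.588], [0.588, 0.001, 0.809], [0.004, -1.0, -0.002]] [-0.79229413  0.94007696  0.01701961]
[545.37363408 174.00472144 127.1123672 ] [-4.62570448 -4.49181841 27.91628581]
[(array([544.1, 172.8,  98.3]), 0.56), (array([544.5, 169. , 139.5]), 0.61)]
```

View pics/s1.png

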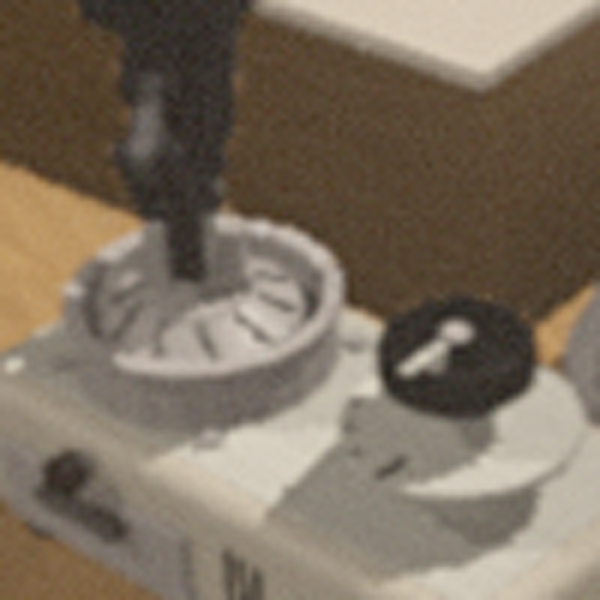

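```bash
python3 -c "
from plant import bot
print(bot.hand_in());s=bot.read_state();print(s['clock'],s['tcp_pos'],s['ft_force'],s['opening'])"
```

```text
the job is handed in; nothing more can be done
None
the job is handed in; nothing more can be done
```

The gap wheel is at the long line, and the rotor is fully home on the spindle with the arm still holding it down. I handed the job in at about 15.5 s of the 58 s; the interface gives no verdict.

- **Gap wheel:** I turned it about 142.5° anticlockwise. In the top view the pointer stands about 1.4° past the long line. In the scene view it is within 0.5°. The allowed error is about 8.6°.
- **Rotor:** I gripped it across the wing, turned it 34° clockwise to match the spindle teeth, and it meshed on the first try without resistance.
- **Seating:** The rotor stopped hard at a tool height of 127.1 mm, where 127.2 mm was predicted for home. The last 2 mm of commanded push moved it only 0.1 mm while the upward force rose from about 16 to 28 N. That is well above the 10 N spring, and the grip did not slip.
- **Final position:** The position network put the rotor's underside at 98.3 mm (home is 97 mm), within its 4 mm accuracy.
- **Disagreement:** My two camera estimates of the spindle's y position differed by about 3.5 mm. I used their mean, and the free meshing and hard stop bear that out.
- **Not checked:** I did not measure the bowl, hopper and scoop again at the end, though the arm never went near them.

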